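Lock a row of dies in the wedge holder

ROBOT

A 6-joint arm with a two-finger parallel gripper is mounted at the origin on the work surface. World frame = base frame: x ahead of the robot, y to its left, z up, the work surface at z = 0. Lengths are in m, angles in rad, forces in N, time in s.
With the tool pointing down it reaches from about 0.275 to 0.75 m from the base axis. Payload 10.2 kg.
Tool frame: the origin (TCP) lies midway between the tips of the shut fingers; the grasp point (between the pads) lies 19 mm behind it (env.hold_point_z is the distance from the TCP to the grasp point, in m); x points along the fingers, z is the direction in which the jaws open and shut, and the axes are right-handed (so a half turn about x gives the same grasp; the last joint's range is limited). The gripper opens to 85 mm and grips with 20 to 120 N. Pads are 22 mm wide; open, the fingers measure 114 mm over their backs; the gripper's body (76 mm by 85 mm) begins 54 mm behind the grasp point. The pads swing forward as they close: fully open they stand 13 mm farther back than shut.
Start: joints at [1.101, 0.313, 1.498, -0, 1.331, -0.223], TCP at [0.128, 0.509, 0.231] pointing down, gripper open.
Joint ranges: [-2.94, 2.94], [-0.97, 2.17], [0.19, 2.56], [-1.23, 4.37], [0.02, 3.11], [-2.88, 2.88]. Speed limits (rad/s): [2.39, 2.39, 3.01, 3.14, 3.14, 3.14].

INTERFACE

Orientations are given as a unit quaternion [x, y, z, w].
In Python, from bench import env, kinematics, monitor, eyes, job gives the robot as it stands. The module is installed in compiled form; this text tells all that it offers. Calls block until the motion is done:
- env.reach(position, orientation): joint-space move of the TCP to a pose.
- env.movel(position, velocity=0.15, frame=None, guard=None): straight line of the TCP; frame=None keeps the orientation; velocity is the mean speed in m/s. With guard (N) it stops when the force on the tool has changed by that much, and returns True; else False.
- env.set_joints(angles): joint-space move.
- env.release() and env.close_gripper(effort=None): open the fingers fully, or close them until they stop; effort is the grip in N (None keeps the last).
- env.hold(seconds).
- kinematics.ik(position, orientation): joint angles nearest the present ones, or None.
- monitor.sense(): the state.
- eyes.grab_frame(name): name is "side" or "top"; returns a dict with "frame" (480x640x3 uint8, red, green, blue), "mtx" (3x3 intrinsics, pixels), "view" (4x4, takes a point from world to camera coordinates). Camera axes: x right, y down, z forward; pixel columns grow to the right and rows downward; lengths in m; the calibration is good to about 2 mm. A picture is of the moment at which its call begins. There is no depth.
A pose or a line that the arm cannot do raises env.MotionError and nothing moves.
- job.hand_in(): hands the job in, once; it reports no verdict.
The state is a dict: "clock": time; "joints": joint angles; "qvel": joint speeds; "joint_efforts": joint torques, N m; "position": TCP position; "ee_rot": TCP orientation; "contact_force": force on the tool from outside, world axes, zero at the start; "ft_torque": the same for the moment, N m; "finger_gap": opening from 0.0 (shut) to 1.0 (fully open).
Only numpy, scipy, OpenCV 4.12 (cv2) and the standard library are available. Lean on these libraries where they do the work, as an engineer would, in place of code of your own. Each camera call takes 0.05 s, during which the arm holds its last target.

TASK

Take the round steel die out of the wooden die holder and put it in the clay bowl, then set every brass die on the bench into the holder as one straight row, side by side and touching, against the rear fence and the end stop. When the row is made, put the wooden wedge between the sliding bar and the slanted cheek, thin end first, and drive it in along the row until bar and dies are locked tight; leave the jar, pliers and brass disc where they are.

Things in the scene. Friction and masses are not known exactly. Their poses are not given: they have to be found in the camera images.
- holder: Dark wooden die holder fixed to the bench: board 150 x 270 x 12 mm (own x -72 to 78, y -150 to 120), origin on its underside; x points away from the robot, y left along the row. Bed = board top, z = 12 mm. Its low wooden rails (fence, end stop, cheek) and the bar rise to z = 24 mm. Dies stand between bar and fence; the wedge goes between bar and cheek, driven towards +y.
- corner (a point): Corner of the holder's bed where rear fence and end stop meet, at bed height; axes as the holder's, at holder x = 55, y = 100 mm. Fence face: x = 55 mm, running from here to y = -125, 17 mm thick. End stop face: y = 100 mm, x 15 to 55, 16 mm thick. First die's centre belongs at holder x = 35, y = 86 mm, the next ones follow towards -y.
- cheek (a point): Point on the slanted cheek's face at bed height, holder x = -19, y = -10 mm; axes as the holder's. The cheek is a rail 18 mm thick on the robot's side of the bar, y about -100 to 65; its face towards the bar lies at holder x = -19 + 0.16*(y + 10) mm, so the gap to the bar narrows towards +y.
- bar: Aluminium pressure bar in the holder with a black rubber front strip, together 14 mm thick in x, y -75 to 98 mm, always parallel to the fence; slides only along holder x, friction 0.6 N. Origin mid-thickness at bed height. It starts at holder x = -3 to -2 mm (can go to 13), 10 to 11 mm clear of dies that touch the fence; it meets them at 8 mm.
- strip: Sprung black rubber strip along the front of the bar, 12 mm high; its body coincides with the bar's when free. Pressed by the dies it gives up to 3 mm towards the robot (negative bar x), 4 N per mm. It is squeezed only when the wedge holds the bar against the dies: at least 0.8 mm means tight, 1.5 to 3 mm is a good lock.
- wedge: Wooden wedge, 30 high: blade from own y -50 (28 thick) to +50 (thin end, 12), head 20 thick from y -50 to the butt at -80, centred at x = -4. Origin on the underside. Its straight +x face (x = +10 mm) goes to the bar, the -x face slants like the cheek. Bar meets dies with it at holder y = -10; tight at x = -8, y = 0 to 12. Fits loosely to y = -75 (bar back). 10 to 20 N lock it.
- die1: Brass stamping die, rectangular block 40 mm (own x) x 28 mm (own y) x 24 mm high, two shallow round marks on top; 220 g; origin at the centre of its underside. In the holder its 40 mm side runs from bar to fence and its 28 mm side along the row. Three to five such dies, all alike, are present; any order.
- die2: Brass stamping die, rectangular block 40 mm (own x) x 28 mm (own y) x 24 mm high, two shallow round marks on top; 220 g; origin at the centre of its underside. In the holder its 40 mm side runs from bar to fence and its 28 mm side along the row. Three to five such dies, all alike, are present; any order.
- die3: Brass stamping die, rectangular block 40 mm (own x) x 28 mm (own y) x 24 mm high, two shallow round marks on top; 220 g; origin at the centre of its underside. In the holder its 40 mm side runs from bar to fence and its 28 mm side along the row. Three to five such dies, all alike, are present; any order.
- die4: Brass stamping die, rectangular block 40 mm (own x) x 28 mm (own y) x 24 mm high, two shallow round marks on top; 220 g; origin at the centre of its underside. In the holder its 40 mm side runs from bar to fence and its 28 mm side along the row. Three to five such dies, all alike, are present; any order.
- die5: Brass stamping die, rectangular block 40 mm (own x) x 28 mm (own y) x 24 mm high, two shallow round marks on top; 220 g; origin at the centre of its underside. In the holder its 40 mm side runs from bar to fence and its 28 mm side along the row. Three to five such dies, all alike, are present; any order.
- round_die: Round steel die of the last job, cylinder 28 mm diameter x 34 mm high, 120 g, standing in the holder's bed; origin at the centre of its underside.
- bowl: Terracotta bowl, rim 120 mm across, 45 mm high, wall 5 mm, loose on the bench; origin at the centre of its underside.
- bead_jar: Bystander: small glass jar with white lid, 42 mm across, 55 mm high; origin under its centre.
- pliers: Bystander: pliers with red handles, about 150 mm long, 16 mm high, lying on the bench.
- disc_stack: Bystander: thick round brass disc, 40 mm across, 16 mm high, lying flat on the bench.
Things that resemble listed ones, but are neither listed nor needed, are in the scene too. What is meant by the wedge is not red, and is the larger of those in its own colour.

How it is judged:
By the outcome, as a careful person would: the job done as asked, in the order asked, and still so for the second after the job is handed in, with the robot touching nothing.
Of die1, die2, die3, die4, die5 only 3 to 5 are there at a start; the rules pass over those that are not, and their reading is None.
At some moment in a run one of die1, die2, die3, die4, die5, wedge may be knocked a few centimetres aside while the robot is not near it.
Once in a run the grip may slacken for a moment while it holds something.
It also fails if it takes over 210 s, if anything falls off the work surface, if the arm or the gripper's body presses on something with over 40 N, if the wrist force passes 120 N, or if a joint passes its speed limit or range.

## Working session

There is one attempt and no reset: what is moved stays moved. The work goes in short steps, each a Python script; the robot and the scene stay as the last script left them, time stands still between calls to the robot, and variables do not carry over. Pictures are saved under pics/ and viewed, and the job is handed in when it is done.

```bash
ls; mkdir -p pics; python3 - <<'E'
from bench import env, kinematics, monitor, eyes, job
import cv2,numpy as np
for n in("top","side"):
    f=eyes.grab_frame(n); cv2.imwrite(f"pics/{n}0.png",f["frame"][:,:,::-1]); print(n,f["mtx"].round(1).tolist(),f["view"].round(4).tolist())
s=monitor.sense();print(s["clock"],s["position"],s["ee_rot"],s["finger_gap"],env.hold_point_z)
E
```

```text
pics
top [[447.1, 0.0, 318.9], [0.0, 447.1, 239.8], [0.0, 0.0, 1.0]] [[0.027, -0.9996, 0.012, -0.0187], [-0.9856, -0.0286, -0.1667, 0.4887], [0.167, -0.0073, -0.9859, 1.1081], [0.0, 0.0, 0.0, 1.0]]
side [[487.3, 0.0, 316.6], [0.0, 487.3, 242.8], [0.0, 0.0, 1.0]] [[-0.9517, -0.307, 0.0006, 0.444], [-0.2274, 0.7037, -0.6731, 0.1363], [0.2062, -0.6408, -0.7395, 1.1542], [0.0, 0.0, 0.0, 1.0]]
0.1 [0.12816652 0.50888608 0.23080744] [-0.43481778  0.55810476  0.43447865  0.55738754] 1.000693694858738 0.0187
```

View pics/top0.png

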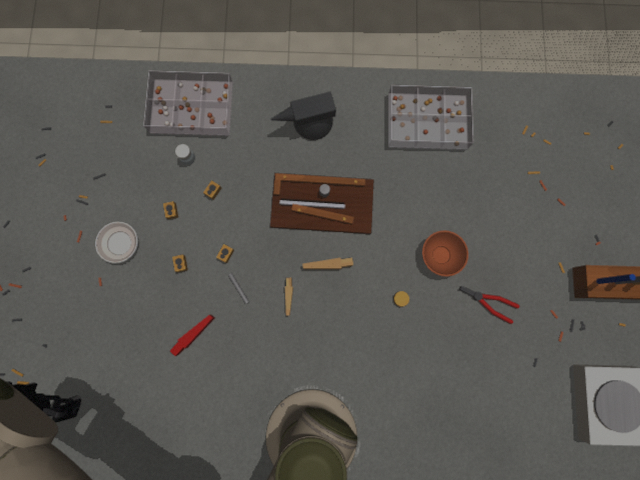

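View pics/side0.png

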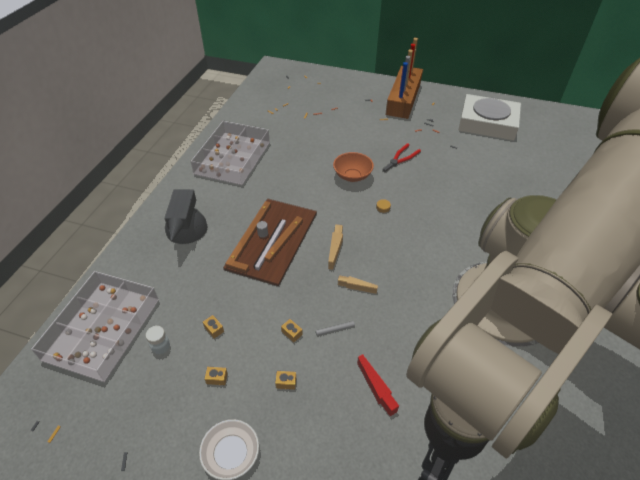

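Four brass dies are visible, at about (170,210), (212,190), (179,263) and (225,254) in the top view. The wedge is the larger wooden one at (327,264), the round die is at (325,189) and the bowl at (445,254). I'll enlarge these next.

```bash
cat > h.py <<'E'
from bench import env, kinematics, monitor, eyes, job
import cv2,numpy as np
from scipy.spatial.transform import Rotation as R
def crop(name,f,x0,y0,w,h,k):
    c=cv2.resize(f["frame"][y0:y0+h,x0:x0+w,::-1],None,fx=k,fy=k,interpolation=cv2.INTER_CUBIC)
    st=10
    for u in range((x0//st+1)*st,x0+w,st):
        cv2.line(c,((u-x0)*k,0),((u-x0)*k,6),(255,255,255),1); cv2.putText(c,str(u),((u-x0)*k-10,16),0,.35,(255,255,255),1)
    for v in range((y0//st+1)*st,y0+h,st):
        cv2.line(c,(0,(v-y0)*k),(6,(v-y0)*k),(255,255,255),1); cv2.putText(c,str(v),(8,(v-y0)*k+4),0,.35,(255,255,255),1)
    cv2.imwrite("pics/"+name,c)
def px2w(f,u,v,z):
    K,V=f["mtx"],f["view"]; Rm,t=V[:3,:3],V[:3,3]
    d=Rm.T@np.linalg.solve(K,[u,v,1.]); c=-Rm.T@t
    return (c+d*(z-c[2])/d[2])[:2]
def w2px(f,p):
    q=f["view"][:3,:3]@np.array(p)+f["view"][:3,3]; q=f["mtx"]@q; return q[:2]/q[2]
E
python3 - <<'E'
from h import *
f=eyes.grab_frame("top")
crop("t_hold.png",f,262,165,120,75,6)
crop("t_dies.png",f,155,175,85,100,6)
crop("t_wedge.png",f,270,245,100,75,7)
g=eyes.grab_frame("side")
crop("s_hold.png",g,215,190,110,100,6)
crop("s_dies.png",g,195,310,120,85,6)
E
```

```text
(no output)
```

View pics/t_hold.png

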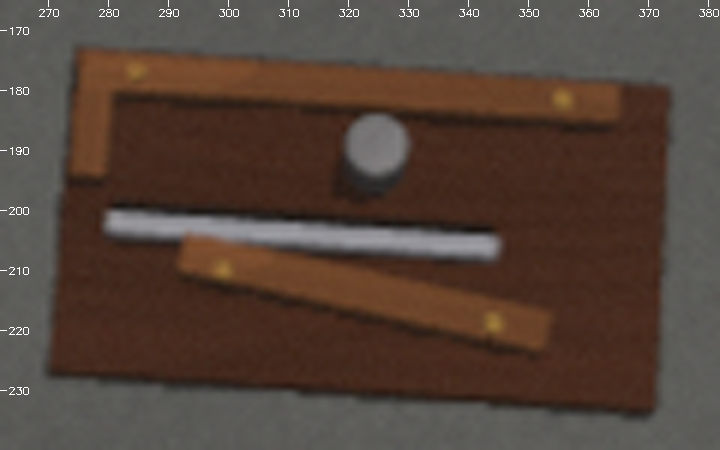

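View pics/t_dies.png

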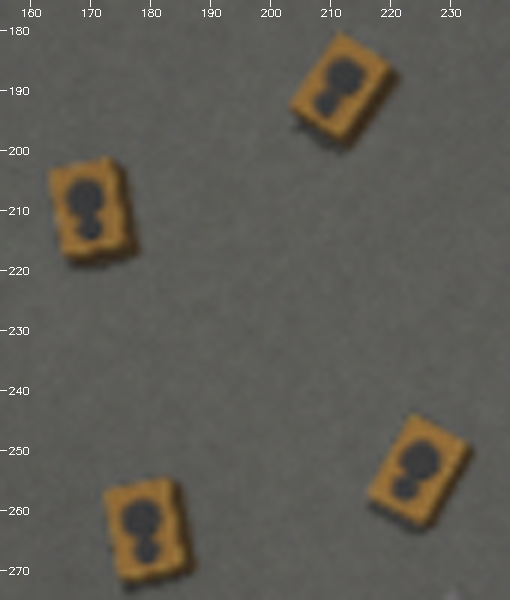

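View pics/t_wedge.png

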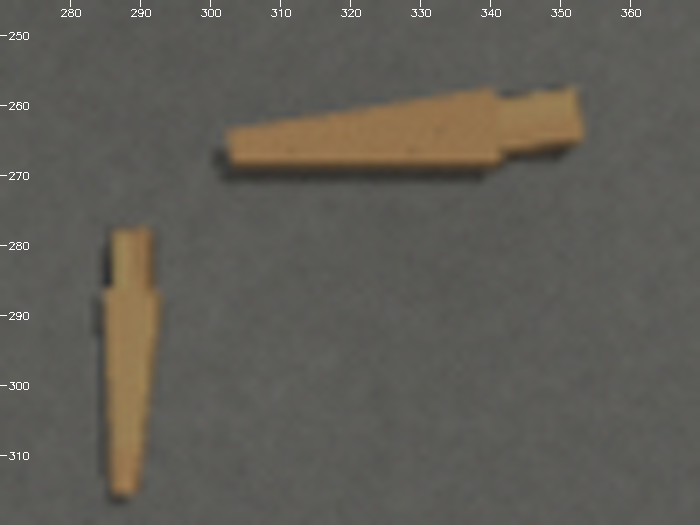

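View pics/s_hold.png

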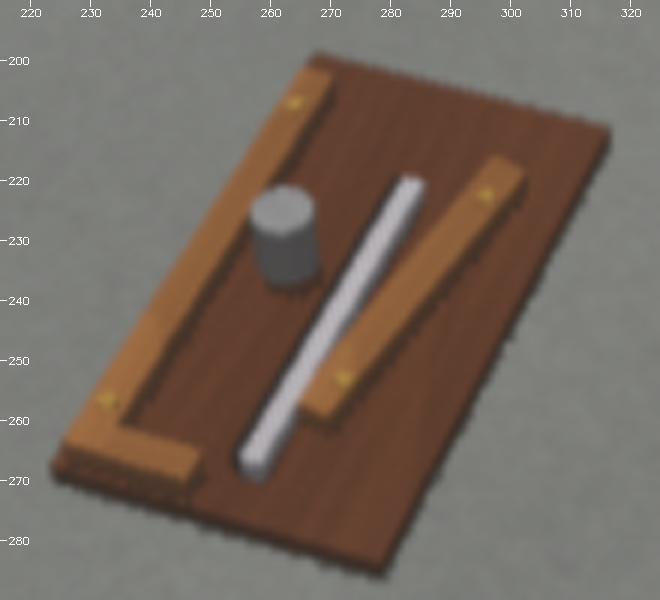

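View pics/s_dies.png

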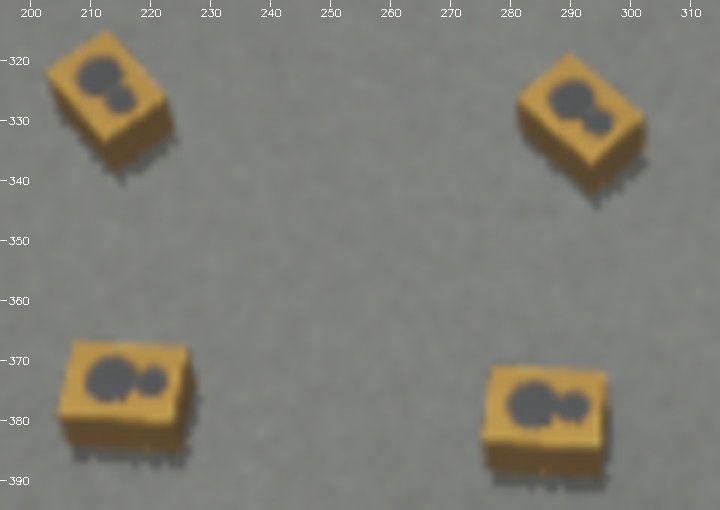

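The crops show the corners clearly. The wedge's straight face is its upper edge in the top view, towards the fence, and its thin end points left (+y). I'll fit poses from the corner pixels.

```bash
cat >> h.py <<'E'
from scipy.optimize import least_squares
def fit(obs,x0):
    # obs list of (frame, [(local xyz, (u,v))])
    def res(p):
        c,s=np.cos(p[2]),np.sin(p[2]); r=[]
        for f,l in obs:
            for q,uv in l:
                r+=list(w2px(f,[p[0]+c*q[0]-s*q[1],p[1]+s*q[0]+c*q[1],q[2]])-np.array(uv))
        return np.array(r)
    o=least_squares(res,x0); return o.x,np.abs(o.fun).max(),np.sqrt((o.fun**2).mean())
def D(pts,h=24):  # die corners in order around starting top; finds which edge is long
    pts=np.array(pts,float); return pts
def fitdie(f,pts,z=.024):
    w=np.array([px2w(f,*p,z) for p in pts]); c=w.mean(0)
    r=cv2.minAreaRect((w*1000).astype(np.float32))
    e=[w[(i+1)%4]-w[i] for i in range(4)]
    L=[np.linalg.norm(x) for x in e]
    i=0 if L[0]+L[2]>L[1]+L[3] else 1
    d=e[i]-e[i+2]; a=np.arctan2(d[1],d[0]); a=(a+np.pi/2)%np.pi-np.pi/2
    return c,a,(L[i]+L[i+2])/2,(L[1-i]+L[(3-i)%4])/2
E
cat > m.py <<'E'
from h import *
f=eyes.grab_frame("top"); g=eyes.grab_frame("side")
th=[((.078,-.150,.012),(374,179)),((-.072,-.150,.012),(371,234)),((-.072,.120,.012),(270,227.5)),((.072,-.125,.024),(365.5,179.5)),((.055,-.125,.024),(365,185.5)),((.055,.1,.024),(281.5,180.5)),((.015,.116,.024),(273.5,194.5)),((.072,.116,.024),(275,173))]
sh=[((.078,-.150,.012),(267.5,199)),((-.072,-.150,.012),(316.5,211)),((-.072,.120,.012),(280,284.5)),((.072,-.125,.024),(265.5,201.5)),((.055,-.125,.024),(270.5,203)),((.072,.116,.024),(225.5,263.5)),((.015,.100,.024),(248.5,265))]
for o in ([(f,th)],[(g,sh)],[(f,th),(g,sh)]): print("holder",fit(o,[.55,0,0]))
dt=dict(A=[(163.5,203.5),(173.5,201),(177,215.5),(166.5,218)],B=[(212,180.5),(220,186.5),(212.5,198.5),(204,192)],C=[(173,257),(183.5,255),(186.5,269.5),(176,271.5)],D=[(224,244.5),(233,250),(225.5,262),(217,256.5)])
ds=dict(B=[(212.5,315.5),(222.5,326.5),(212.5,333.5),(203,322)],D=[(290,319.5),(302.5,329),(293.5,337.5),(281.5,327)],A=[(207.5,367.5),(226,368.5),(224.5,380),(205,379)],C=[(277,371.5),(296,372.5),(295,384.5),(276,383.5)])
for k in "ABCD":
    for q,d in((f,dt),(g,ds)): print(k,*[np.round(x,4) for x in fitdie(q,d[k])])
tw=[((-.002,.05,.03),(303,268.5)),((.01,.05,.03),(302.5,263.5)),((.01,-.05,.03),(340.5,257.5)),((-.018,-.05,.03),(341.5,268.5)),((.006,-.08,.03),(352,258)),((-.014,-.08,.03),(353,265))]
print("wedge",fit([(f,tw)],[.35,0,0]))
print("round",px2w(f,325,188.5,.034), px2w(g,262,214.5,.034))
print("bowl",px2w(f,444.5,253.5,.045))
crop("s_w.png",g,315,150,90,110,6)
crop("t_b.png",f,380,220,150,110,5)
E
python3 m.py
```

```text
holder (array([ 0.59165762,  0.00284779, -0.03691067]), np.float64(0.7060260792017061), np.float64(0.3523113622815376))
holder (array([ 0.5878777 ,  0.00527831, -0.03391481]), np.float64(0.8738604634162357), np.float64(0.5185996548903918))
holder (array([ 0.59006927,  0.00349025, -0.0359241 ]), np.float64(1.5776153454592077), np.float64(0.6814079987923448))
A [0.5615 0.388 ] 0.2935 0.0405 0.0273
A [0.5578 0.3916] 0.2556 0.0394 0.0257
B [0.6194 0.2816] -0.51 0.0376 0.0282
B [0.6168 0.2855] -0.5356 0.039 0.0259
C [0.4204 0.3516] 0.2784 0.0388 0.0272
C [0.4173 0.3561] 0.2557 0.0389 0.0264
D [0.4496 0.2373] -0.4849 0.036 0.0272
D [0.4462 0.241 ] -0.4322 0.0379 0.0277
wedge (array([ 0.42666111, -0.01433124,  0.18011349]), np.float64(0.5935854325845753), np.float64(0.32453078148210834))
round [ 0.62798251 -0.0175104 ] [ 0.63954379 -0.06163263]
bowl [ 0.4622061  -0.32710938]
```

View pics/s_w.png

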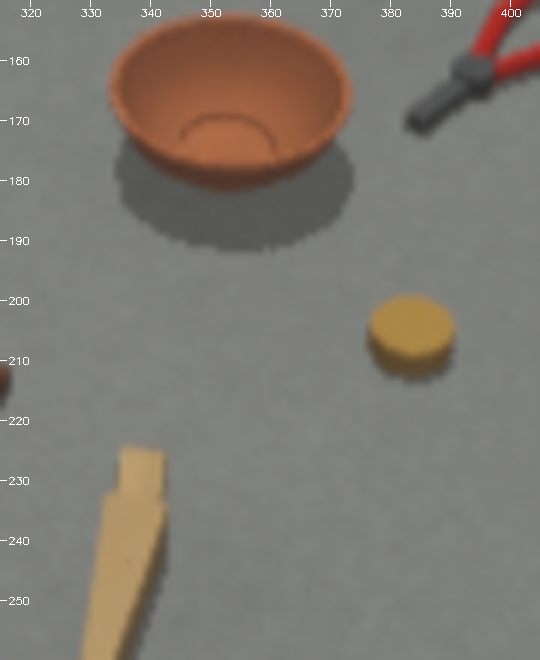

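View pics/t_b.png

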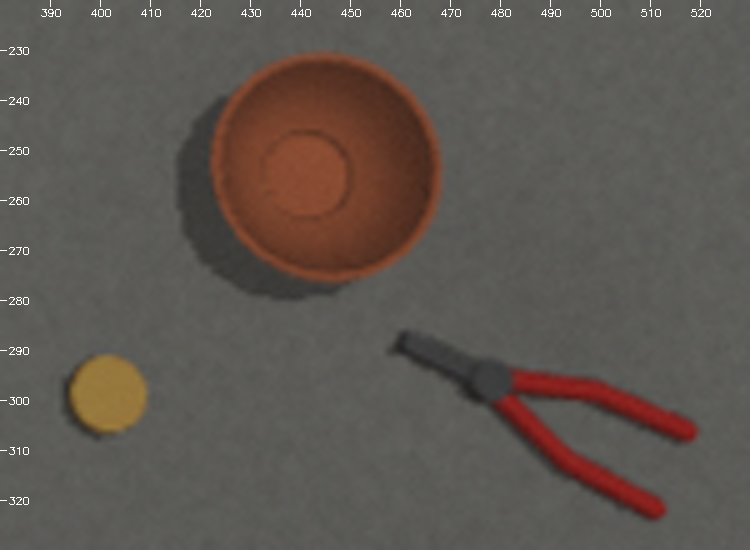

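```bash
cat >> h.py <<'E'
def quat(a):  # jaw axis at yaw a, tool down; choose the half turn with the smaller wrist travel
    best=None
    for k in(0,np.pi):
        z=np.array([np.cos(a+k),np.sin(a+k),0]); x=np.array([0,0,-1.]); y=np.cross(z,x)
        q=R.from_matrix(np.c_[x,y,z]).as_quat()
        d=(R.from_quat(monitor.sense()["ee_rot"]).inv()*R.from_quat(q)).magnitude()
        if best is None or d<best[0]: best=(d,q)
    return best[1]
def st(t=""):
    s=monitor.sense(); print(t,"t=%.1f"%s["clock"],s["position"].round(4),"F",s["contact_force"].round(1),"gap %.3f"%s["finger_gap"]); return s
H=np.array([0.5899,0.0040,-0.0360])  # camera mean
def h2w(x,y,H=H):
    c,s=np.cos(H[2]),np.sin(H[2]); return np.array([H[0]+c*x-s*y,H[1]+s*x+c*y])
def w2h(w,H=H):
    c,s=np.cos(H[2]),np.sin(H[2]); d=np.array(w)-H[:2]; return np.array([c*d[0]+s*d[1],-s*d[0]+c*d[1]])
E
python3 - <<'E'
from h import *
f=eyes.grab_frame("top"); g=eyes.grab_frame("side")
a=px2w(f,325,188.5,.034+.012); b=px2w(g,262,225,.034+.012); r=(a+b)/2; print(a,b,r,w2h(r))
bw=(px2w(f,444.5,253.5,.045)+px2w(g,353,166.5,.045))/2; print("bowl",px2w(f,444.5,253.5,.045),px2w(g,353,166.5,.045))
q=quat(H[2]+np.pi/2)
env.reach([*r,.13],q); st("above")
env.movel([*r,.032]); st("down")
env.close_gripper(40); st("closed")
env.movel([*r,.12]); s=st("up")
crop("g1.png",eyes.grab_frame("side"),160,110,240,180,3)
E
```

```text
[ 0.62450044 -0.01728993] [ 0.61931581 -0.01464202] [ 0.62190812 -0.01596598] [ 0.032706 -0.018801]
bowl [ 0.4622061  -0.32710938] [ 0.45786668 -0.31825868]
above t=3.0 [ 0.6219 -0.0152  0.1302] F [-0.4  0.5  0.4] gap 0.999
down t=3.8 [ 0.6225 -0.016   0.033 ] F [-0.4 -0.1  0.2] gap 1.000
closed t=4.3 [ 0.6221 -0.016   0.0325] F [-0.9 -0.2  4.3] gap 0.307
up t=5.1 [ 0.6213 -0.0159  0.1188] F [-0.2  0.3 -1.6] gap 0.306
```

View pics/g1.png

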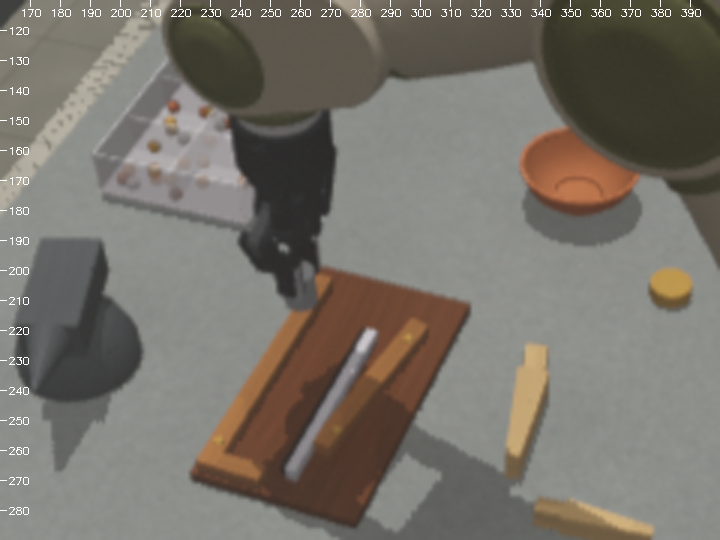

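The round die hangs in the jaws at about (303,295) in the crop. Next it goes to the bowl.

```bash
python3 - <<'E'
from h import *
b=[.4600,-.3235]
q=quat(H[2]+np.pi/2)
env.reach([*b,.14],q); st("above")
env.movel([*b,.042]); st("down")
env.release(); st("rel")
env.movel([*b,.16]); st("up")
env.reach([.42,-.15,.25],q)
f=eyes.grab_frame("top"); g=eyes.grab_frame("side")
crop("t2.png",f,150,170,360,130,2); crop("s2.png",g,190,140,230,260,2); st()
crop("t2b.png",f,380,220,150,110,5)
E
```

```text
above t=6.4 [ 0.4606 -0.3227  0.1398] F [ 1.2 -0.2 -0.8] gap 0.303
down t=7.2 [ 0.4606 -0.3237  0.0428] F [ 0.1  0.2 -1.3] gap 0.309
rel t=7.8 [ 0.46   -0.3235  0.042 ] F [-0.5  0.7  0.2] gap 1.001
up t=8.8 [ 0.4597 -0.3232  0.1591] F [-0.2 -0.8 -0.1] gap 0.998
 t=9.7 [ 0.4201 -0.151   0.249 ] F [-0.4  0.1  0.3] gap 1.000
```

View pics/t2.png

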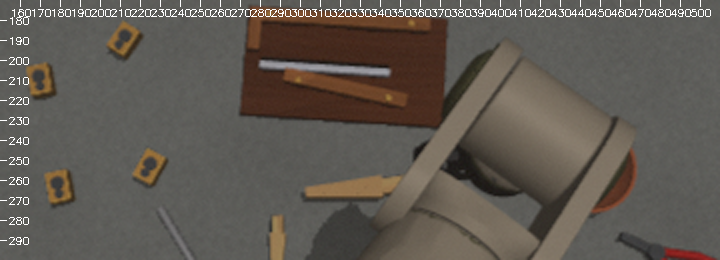

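View pics/s2.png

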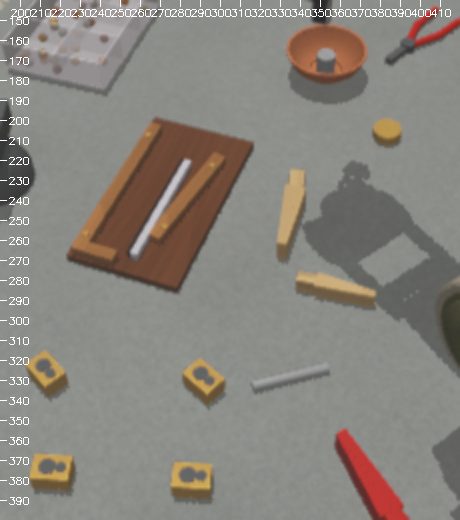

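The round die stands in the bowl, (325,60) in the side crop, and all four dies are where they were. Now the first die, D.

```bash
cat >> h.py <<'E'
def pick(x,y,a,z=.014,up=.10,eff=60):
    q=quat(a); env.reach([x,y,.09],q); env.movel([x,y,z],velocity=.12); env.close_gripper(eff); s=st("closed")
    env.movel([x,y,up],velocity=.2); return st("up")
def place(hx,hy,z=.026,H=H,slow=.03,over=.03):
    q=quat(H[2]); a=h2w(hx,hy,H)
    env.reach([*a,.085],q); st("over")
    print(env.movel([*a,.040],velocity=.1,guard=8))
    print("down hit",env.movel([*a,z],velocity=.03,guard=6)); st("in")
def push(dx,dy,guard=6,v=.03,H=H):
    p=monitor.sense()["position"]; c,s=np.cos(H[2]),np.sin(H[2])
    t=p+np.array([c*dx-s*dy,s*dx+c*dy,0]); r=env.movel(list(t),velocity=v,guard=guard)
    s_=st("push"); print(" hit",r,"holder",(w2h(s_["position"][:2],H)*1000).round(1)); return r
E
python3 - <<'E'
from h import *
pick(.448,.239,-.46)
place(.030,.080)
push(.012,0); push(0,.015)
crop("g3.png",eyes.grab_frame("side"),200,190,130,100,6); st()
E
```

```text
closed t=12.6 [0.4484 0.2391 0.0148] F [-1.   0.4  6.7] gap 0.448
up t=13.1 [0.4474 0.2388 0.099 ] F [ 0.9  0.3 -2.6] gap 0.444Traceback (most recent call last):
  File "<stdin>", line 3, in <module>
  File "h.py", line 58, in place
    env.reach([*a,.085],q); st("over")
    ~~~~~~~~~^^^^^^^^^^^^^
bench.MotionError: the arm cannot take that pose within its joint ranges
```

```bash
python3 - <<'E'
from h import *
print(monitor.sense()["joints"].round(2))
def Q(a):
    z=np.array([np.cos(a),np.sin(a),0]); x=np.array([0,0,-1.]); return R.from_matrix(np.c_[x,np.cross(z,x),z]).as_quat()
for n,(p,a) in dict(slot1=(h2w(.030,.08),H[2]),slot4=(h2w(.035,0),H[2]),A=((.56,.39),.275),B=((.618,.2835),-.52),C=((.419,.354),.267),D=((.448,.239),-.46),W=((.42,-.08),.18),W2=(h2w(-.012,-.14),H[2]),W3=(h2w(-.012,-.05),H[2])).items():
    for z in (.085,.026):
      for k in(0,np.pi):
        j=kinematics.ik([*p,z],Q(a+k)); print(n,z,round(k),None if j is None else np.round(j,2))
E
```

```text
[ 0.26  0.42  1.72  0.    1.   -2.42]
slot1 0.085 0 [-0.05  0.67  1.33 -0.    1.13 -0.02]
slot1 0.085 3 None
slot1 0.026 0 [-0.05  0.75  1.37 -0.    1.02 -0.02]
slot1 0.026 3 None
slot4 0.085 0 [-0.18  0.67  1.35 -0.    1.13 -0.15]
slot4 0.085 3 None
slot4 0.026 0 [-0.18  0.74  1.38 -0.    1.01 -0.15]
slot4 0.026 3 None
A 0.085 0 [ 0.44  0.79  1.13 -0.    1.23  0.16]
A 0.085 3 None
A 0.026 0 [ 0.44  0.86  1.16 -0.    1.12  0.16]
A 0.026 3 None
B 0.085 0 [ 0.26  0.78  1.14 -0.    1.22  0.78]
B 0.085 3 [ 0.26  0.78  1.14 -0.    1.22 -2.36]
B 0.026 0 [ 0.26  0.85  1.17 -0.    1.12  0.78]
B 0.026 3 [ 0.26  0.85  1.17 -0.    1.12 -2.36]
C 0.085 0 [ 0.49  0.52  1.6  -0.    1.02  0.22]
C 0.085 3 None
C 0.026 0 [ 0.49  0.61  1.64 -0.    0.89  0.22]
C 0.026 3 None
D 0.085 0 [ 0.26  0.44  1.73 -0.    0.97  0.72]
D 0.085 3 [ 0.26  0.44  1.73 -0.    0.97 -2.42]
D 0.026 0 [ 0.26  0.54  1.77 -0.    0.83  0.72]
D 0.026 3 [ 0.26  0.54  1.77 -0.    0.83 -2.42]
W 0.085 0 [-0.46  0.29  1.96 -0.    0.89 -0.64]
W 0.085 3 [-0.46  0.29  1.96 -0.    0.89  2.5 ]
W 0.026 0 [-0.46  0.41  2.   -0.    0.73 -0.64]
W 0.026 3 [-0.46  0.41  2.   -0.    0.73  2.5 ]
W2 0.085 0 [-0.43  0.6   1.47 -0.    1.07 -0.4 ]
W2 0.085 3 [-0.43  0.6   1.47 -0.    1.07  2.75]
W2 0.026 0 [-0.43  0.68  1.51 -0.    0.95 -0.4 ]
W2 0.026 3 [-0.43  0.68  1.51 -0.    0.95  2.75]
W3 0.085 0 [-0.28  0.58  1.51 -0.    1.06 -0.25]
W3 0.085 3 None
W3 0.026 0 [-0.28  0.66  1.55 -0.    0.94 -0.25]
W3 0.026 3 None
```

The direct orientation (k=0) works for every pose, so I'll use it from here on.

```bash
cat >> h.py <<'E'
def quat(a):
    z=np.array([np.cos(a),np.sin(a),0]); x=np.array([0,0,-1.]); return R.from_matrix(np.c_[x,np.cross(z,x),z]).as_quat()
E
python3 - <<'E'
from h import *
place(.030,.080)
push(.012,0); push(0,.015)
crop("g3.png",eyes.grab_frame("side"),200,190,130,100,6); st()
E
```

```text
over t=15.2 [0.6225 0.0831 0.0847] F [ 0.4 -0.6 -2.8] gap 0.441
False
down hit True
in t=16.3 [0.6227 0.0829 0.0269] F [-1.4 -0.3  4.9] gap 0.445
push t=16.5 [0.6233 0.0829 0.0269] F [ 0.8 -0.1  3.4] gap 0.447
 hit True holder [30.5 80.1]
push t=16.8 [0.6235 0.0892 0.0269] F [-1.6 -2.1  4.1] gap 0.445
 hit True holder [30.5 86.3]
 t=16.9 [0.6235 0.0892 0.0269] F [-0.7 -2.1  4.3] gap 0.447
```

View pics/g3.png

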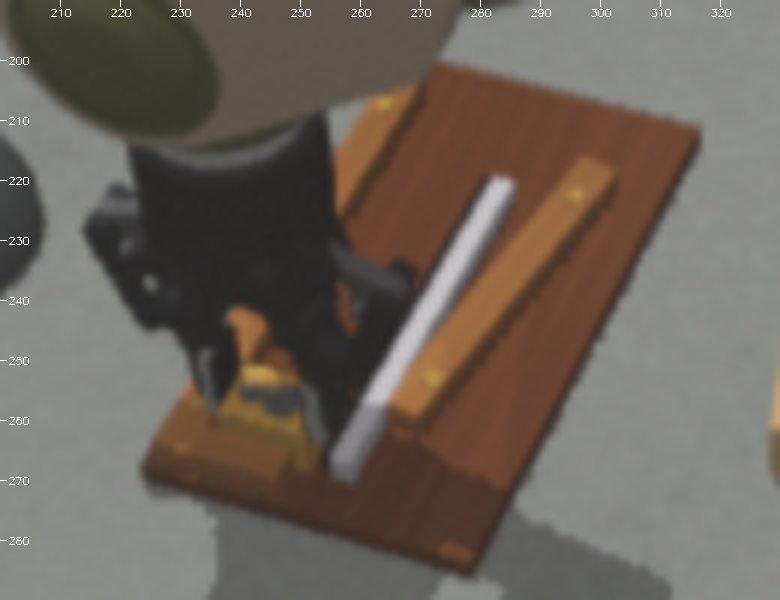

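The die sits in the bed by the end stop, but pressure on the bed spoiled the x contact. I'll lift it slightly and push again.

```bash
python3 - <<'E'
from h import *
p=monitor.sense()["position"]; env.movel([p[0],p[1],p[2]+.0008],velocity=.01); st("lift")
push(0,-.002,30); env.hold(.2); st()
push(.012,0,9,.02); push(-.0005,0,30)
push(0,.012,9,.02)
push(.004,0,9,.02)
E
```

```text
lift t=17.1 [0.6233 0.0893 0.0272] F [ 1.7 -2.8 -2.3] gap 0.444
push t=17.4 [0.6229 0.0876 0.0269] F [ 0.9  0.8 -2.4] gap 0.448
 hit False holder [30.  84.7]
 t=17.6 [0.623  0.0874 0.027 ] F [-0.4 -0.7 -2. ] gap 0.446
push t=18.0 [0.6302 0.0871 0.0269] F [-2.3 -0.9  6.3] gap 0.447
 hit True holder [37.3 84.5]
push t=18.3 [0.63  0.087 0.027] F [ 0.4 -0.2  0.2] gap 0.444
 hit False holder [37.1 84.4]
push t=18.6 [0.63  0.089 0.027] F [-0.1 -2.6  3.7] gap 0.445
 hit True holder [37.  86.4]
push t=18.8 [0.6303 0.0889 0.0271] F [-2.7 -0.8  5.9] gap 0.445
 hit True holder [37.4 86.3]
```

Fence contact came with the TCP at my holder x = 37.3 where 35 was expected, so the holder is about 2.2 mm farther in x, as the top camera had it. I'll correct H, release, and take die B with a lift height just off the bed.

```bash
sed -i 's/^H=np.array.*/H=np.array([0.5921,0.0040,-0.0360])/' h.py; python3 - <<'E'
from h import *
env.release(); p=monitor.sense()["position"]; env.movel([p[0],p[1],.10],velocity=.2)
env.reach([.45,.15,.25],quat(0)); st()
f=eyes.grab_frame("top"); g=eyes.grab_frame("side")
crop("t4.png",f,150,165,225,110,3); crop("s4.png",g,195,190,130,200,3)
crop("t4b.png",f,262,165,120,75,6)
E
```

```text
t=20.8 [0.4505 0.1497 0.2489] F [0.1 0.3 0.4] gap 0.996
```

View pics/t4.png

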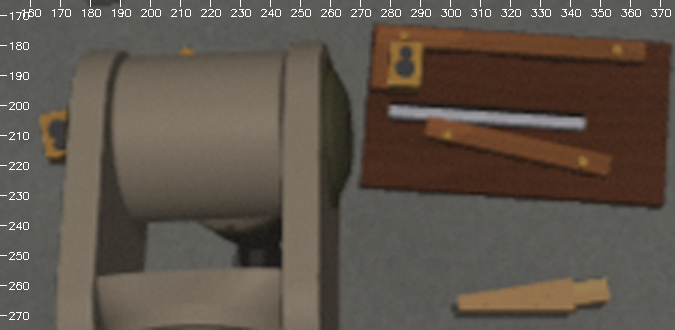

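View pics/s4.png

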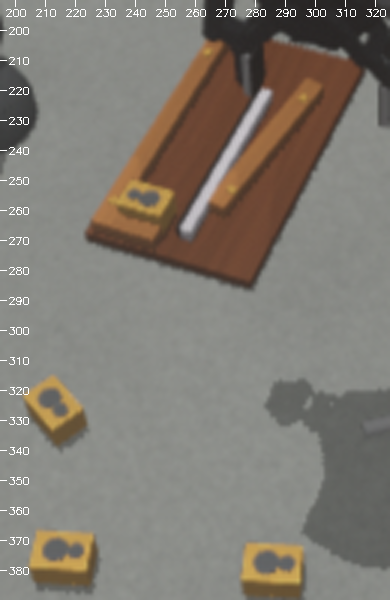

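View pics/t4b.png

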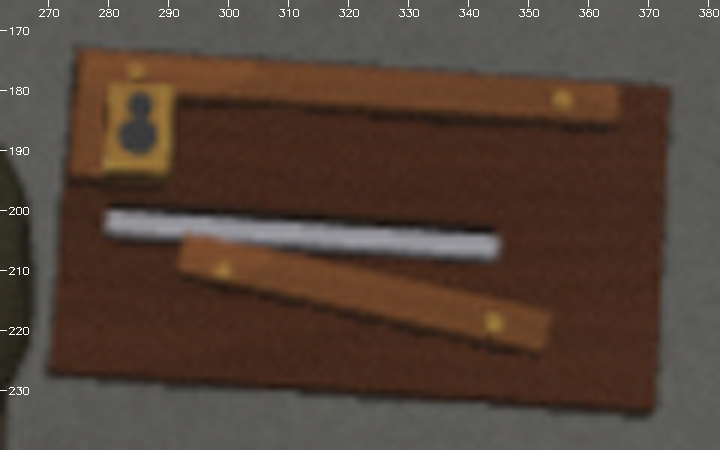

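The first die sits in the corner, and A, B and C are unmoved in the side view. Next is B.

```bash
cat >> h.py <<'E'
def do(x,y,a,hy):
    s=pick(x,y,a,z=.014)
    place(.030,hy-.006,z=.0275); env.hold(.1)
    push(.012,0,9,.02); push(-.0005,0,30); push(0,.014,9,.02); push(.003,0,8,.02); push(0,.003,9,.02)
    env.release(); p=monitor.sense()["position"]; env.movel([p[0],p[1],.10],velocity=.2)
    env.reach([.40,-.02,.25],quat(0)); st("park")
def look(n):
    f=eyes.grab_frame("top"); g=eyes.grab_frame("side")
    a=cv2.resize(f["frame"][165:290,150:375,::-1],None,fx=3,fy=3,interpolation=cv2.INTER_CUBIC)
    b=cv2.resize(g["frame"][190:390,195:345,::-1],None,fx=2.5,fy=2.5,interpolation=cv2.INTER_CUBIC)
    cv2.imwrite(f"pics/{n}_t.png",a); cv2.imwrite(f"pics/{n}_s.png",b); crop(n+"_h.png",f,262,165,120,75,6)
E
python3 - <<'E'
from h import *
do(.6185,.2835,-.522,.058); look("p2")
E
```

```text
closed t=23.2 [0.619  0.2837 0.0149] F [-0.7  0.1  5. ] gap 0.445
up t=23.8 [0.6177 0.2832 0.0982] F [-0.2 -0.7 -2.6] gap 0.445
over t=24.7 [0.6237 0.0558 0.0842] F [-0.1 -0.3 -2.3] gap 0.448
False
down hit True
in t=25.8 [0.6236 0.0549 0.0269] F [-0.   0.6  5.4] gap 0.443
push t=26.2 [0.6239 0.0549 0.0269] F [-1.6  1.2  3.8] gap 0.445
 hit True holder [29.9 52. ]
push t=26.4 [0.6235 0.0548 0.027 ] F [0.1 0.5 1. ] gap 0.444
 hit False holder [29.5 51.9]
push t=26.8 [0.6237 0.0595 0.0269] F [-1.  -2.6  3. ] gap 0.445
 hit True holder [29.6 56.6]
push t=27.0 [0.6251 0.0595 0.027 ] F [-0.9 -0.6  3.9] gap 0.449
 hit True holder [30.9 56.6]
push t=27.2 [0.625  0.0595 0.027 ] F [-0.2 -1.8  3.4] gap 0.442
 hit True holder [30.9 56.6]
park t=29.4 [ 0.4005 -0.02    0.2494] F [-0.4 -0.7 -0.4] gap 0.997
```

View pics/p2_t.png

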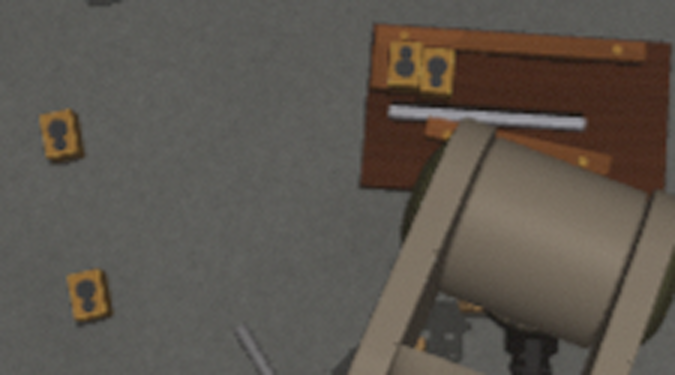

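View pics/p2_s.png

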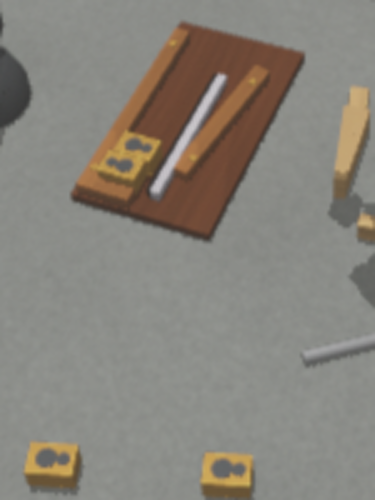

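B's second die stands about 4 mm short of the fence because bed contact tripped the guard. I'll regrip it, lift 0.8 mm and push to the fence, then do the same for the others.

```bash
cat >> h.py <<'E'
def seat():
    p=monitor.sense()["position"]; env.movel([p[0],p[1],p[2]+.0012],velocity=.01); env.hold(.15); st("lift")
    push(.014,0,9,.02); push(-.0004,0,30,.01); env.hold(.1); push(0,.014,9,.02); push(0,-.0003,30,.01); env.hold(.1); push(.003,0,8,.02); 
    env.release(); p=monitor.sense()["position"]; env.movel([p[0],p[1],.10],velocity=.2)
    env.reach([.40,-.02,.25],quat(0)); st("park")
def do(x,y,a,hy):
    s=pick(x,y,a,z=.014); place(.030,hy-.006,z=.0272); seat()
E
python3 - <<'E'
from h import *
p=h2w(.0309,.0566); env.reach([*p,.09],quat(H[2])); env.movel([*p,.0270],velocity=.12); env.close_gripper(60); st("closed")
seat(); look("p3")
E
```

```text
closed t=31.8 [0.6254 0.0594 0.0279] F [-1.1  0.6  5.3] gap 0.444
lift t=32.3 [0.6252 0.0595 0.0288] F [ 0.7  0.1 -1.5] gap 0.450
push t=32.6 [0.6288 0.0594 0.0281] F [-0.2 -0.2 -2.3] gap 0.442
 hit True holder [34.7 56.7]
push t=32.9 [0.6285 0.0594 0.028 ] F [ 0.6 -1.1 -2.6] gap 0.444
 hit False holder [34.4 56.7]
push t=33.3 [0.6283 0.0595 0.0279] F [-0.7 -1.4  2.3] gap 0.443
 hit True holder [34.2 56.7]
push t=33.5 [0.6284 0.0592 0.028 ] F [-0.7  0.4  0.5] gap 0.442
 hit False holder [34.3 56.4]
push t=33.9 [0.6292 0.0592 0.028 ] F [-1.8 -0.1  5.1] gap 0.442
 hit True holder [35.1 56.5]
park t=36.0 [ 0.4005 -0.02    0.2494] F [ 0.1  0.5 -0.3] gap 0.997
```

View pics/p3_t.png

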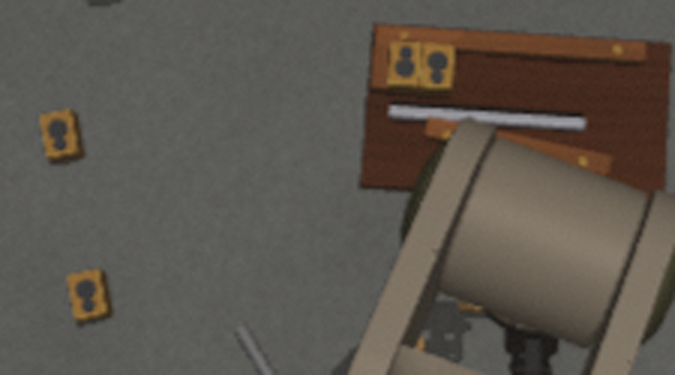

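Two dies now sit flush at the fence and touch each other. A is unmoved at (60,135) in the crop and comes next.

```bash
python3 - <<'E'
from h import *
do(.5605,.3895,.275,.030); look("p4")
E
```

```text
closed t=39.1 [0.5609 0.3897 0.0149] F [-0.8  1.1  5.5] gap 0.446
up t=39.7 [0.5598 0.3891 0.0982] F [ 0.2  0.3 -2.8] gap 0.448
over t=41.0 [0.623  0.0281 0.0849] F [-0.2  0.4 -1.9] gap 0.447
False
down hit True
in t=42.1 [0.6227 0.0269 0.0269] F [-1.3 -0.3  5.3] gap 0.445
lift t=42.6 [0.6226 0.0269 0.0278] F [ 1.3 -0.8 -2.7] gap 0.441
push t=43.0 [0.6275 0.0268 0.0271] F [ 0.2  0.2 -1.6] gap 0.445
 hit True holder [34.6 24. ]
push t=43.3 [0.6273 0.0268 0.0271] F [ 0.6 -0.6 -1.1] gap 0.447
 hit False holder [34.4 24. ]
push t=43.8 [0.6274 0.0315 0.027 ] F [-0.6 -2.5  2.2] gap 0.445
 hit True holder [34.3 28.8]
push t=44.1 [0.6274 0.0315 0.0271] F [-0.8 -0.3  0.9] gap 0.445
 hit False holder [34.3 28.7]
push t=44.4 [0.6282 0.0314 0.0271] F [-2.7 -0.3  5.7] gap 0.446
 hit True holder [35.1 28.7]
park t=46.5 [ 0.4005 -0.02    0.2494] F [ 0.1 -0.1  0.4] gap 1.003
```

View pics/p4_t.png

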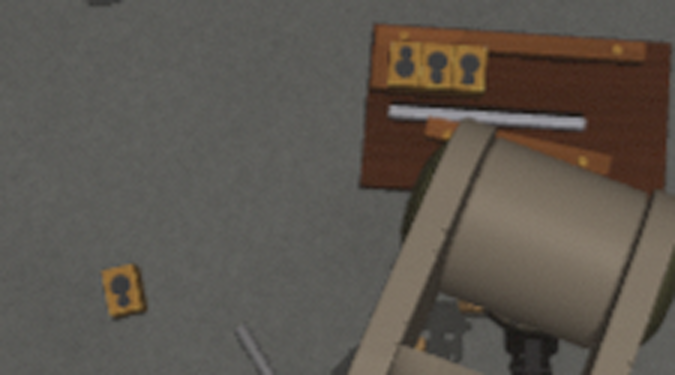

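View pics/p4_s.png

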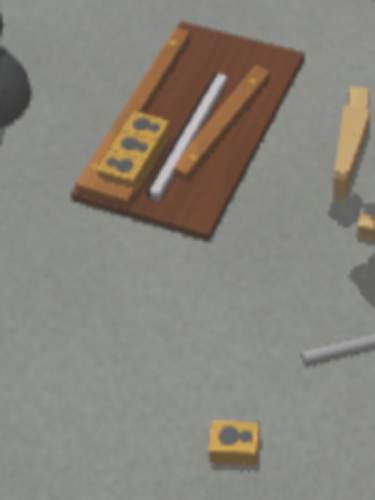

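Three dies are in the row. C was knocked aside and is now at about (123,291) in the top crop, so I'll re-measure it.

```bash
python3 - <<'E'
from h import *
crop("c_t.png",eyes.grab_frame("top"),165,240,50,40,14); crop("c_s.png",eyes.grab_frame("side"),265,345,50,40,14)
E
```

View pics/c_t.png

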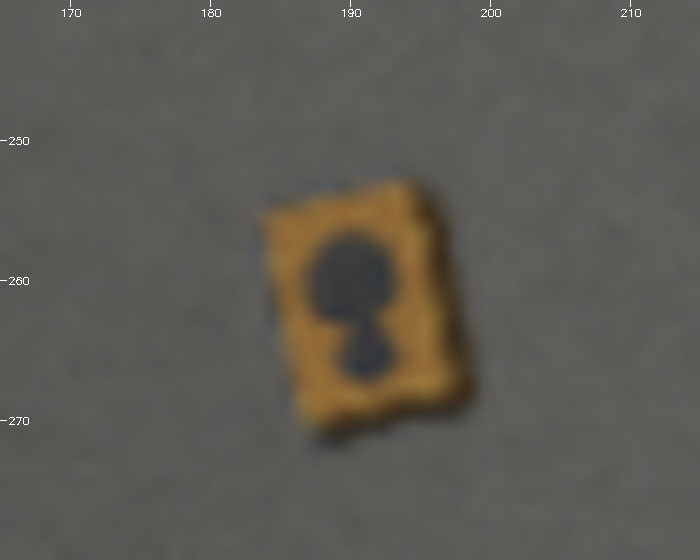

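View pics/c_s.png

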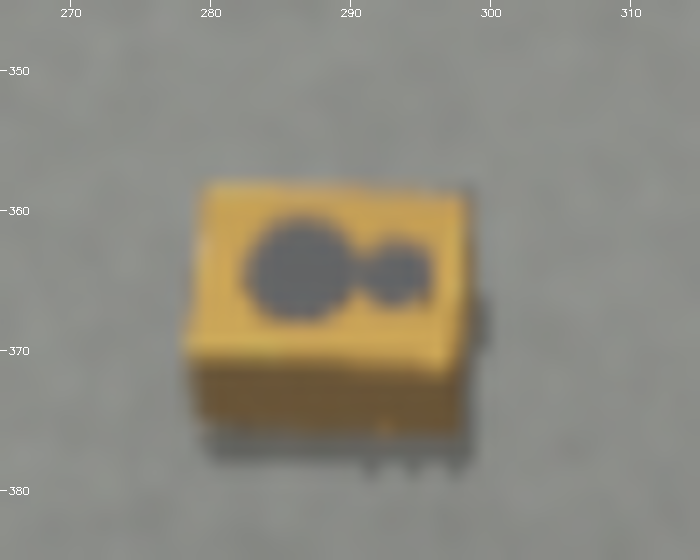

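```bash
python3 - <<'E'
from h import *
f=eyes.grab_frame("top"); g=eyes.grab_frame("side")
a=fitdie(f,[(184,255.3),(194.3,253),(197.3,267.8),(187,270)]); b=fitdie(g,[(279.5,358.3),(298.3,359.2),(297.2,371.2),(278.3,370)]); print(a,b)
c=(a[0]+b[0])/2; y=(a[1]+b[1])/2; print(c,y)
do(c[0]+.0005,c[1],y,.002); look("p5")
E
```

```text
(array([0.42562529, 0.32398361]), np.float64(0.2712335452690309), np.float64(0.03943036274044429), np.float64(0.026851841175462854)) (array([0.42312438, 0.3264923 ]), np.float64(0.25135352321534565), np.float64(0.03940271231963911), np.float64(0.027202289116516343))
[0.42437484 0.32523796] 0.26129353424218826
closed t=49.5 [0.4253 0.3254 0.0148] F [-0.7 -0.4  5.8] gap 0.447
up t=50.1 [0.4242 0.325  0.0989] F [-0.  -0.1 -3.2] gap 0.449
over t=51.5 [6.216e-01 2.000e-04 8.490e-02] F [-0.4  0.  -2.2] gap 0.446
False
down hit True
in t=52.6 [ 0.6217 -0.0011  0.0268] F [-0.4  0.6  5.4] gap 0.447
lift t=53.1 [ 0.6215 -0.001   0.0277] F [ 0.2 -0.5 -1.8] gap 0.443
push t=53.5 [ 0.6266 -0.0011  0.0271] F [ 0.3 -0.7 -2.9] gap 0.442
 hit True holder [34.6 -3.9]
push t=53.8 [ 0.6262 -0.0011  0.027 ] F [-0.5 -0.8 -1.6] gap 0.446
 hit False holder [34.3 -3.9]
push t=54.3 [0.6264 0.0043 0.0269] F [-0.1 -2.1  3.9] gap 0.444
 hit True holder [34.3  1.5]
push t=54.6 [0.6265 0.0042 0.027 ] F [-0.1  0.3  1.3] gap 0.445
 hit False holder [34.3  1.4]
push t=54.9 [0.6272 0.0042 0.027 ] F [-3.  -0.5  6.5] gap 0.444
 hit True holder [35.   1.5]
park t=57.0 [ 0.4005 -0.0201  0.2494] F [ 0.2  0.5 -0.2] gap 1.001
```

View pics/p5_s.png

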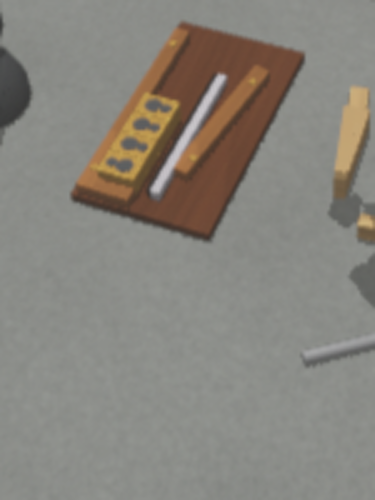

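View pics/p5_h.png

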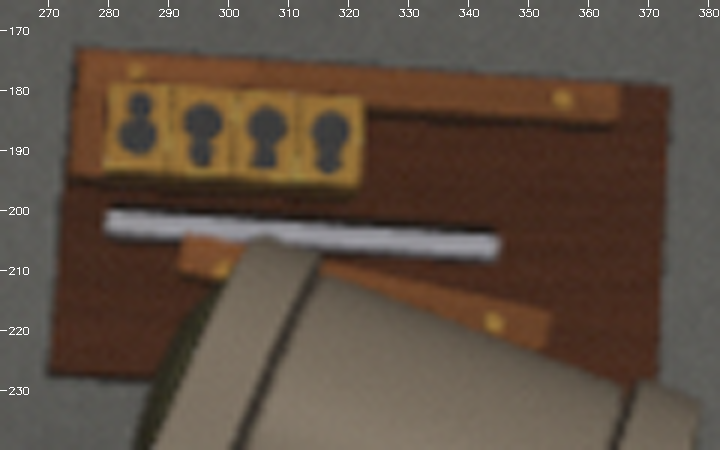

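The four dies form a row at fence and stop. I'll press it together along +y with shut fingers on the last die's end face.

```bash
python3 - <<'E'
from h import *
p=h2w(.035,-.045); env.close_gripper(60)
env.reach([*p,.09],quat(H[2])); env.movel([*p,.026],velocity=.1); env.hold(.2); st()
push(0,.03,14,.03)
push(0,-.01,40,.05); p=monitor.sense()["position"]; env.movel([p[0],p[1],.10],velocity=.2)
env.release(); env.reach([.40,.25,.25],quat(0)); st()
f=eyes.grab_frame("top"); g=eyes.grab_frame("side")
crop("q_h.png",f,262,165,120,75,6); crop("q_w.png",f,295,245,70,35,10); crop("q_s.png",g,215,190,145,90,5)
E
```

```text
t=59.9 [ 0.6258 -0.0423  0.0267] F [ 0.3 -0.3  0.4] gap 0.002
push t=60.6 [ 0.6266 -0.0207  0.0264] F [-1.2 -3.5  1.8] gap 0.001
 hit True holder [ 35.3 -23.5]
push t=61.0 [ 0.6261 -0.031   0.0263] F [ 0.1  1.  -0.2] gap -0.005
 hit False holder [ 35.2 -33.7]
 t=63.7 [0.4006 0.2495 0.2495] F [ 0.1 -0.8 -0.8] gap 1.000
```

View pics/q_h.png

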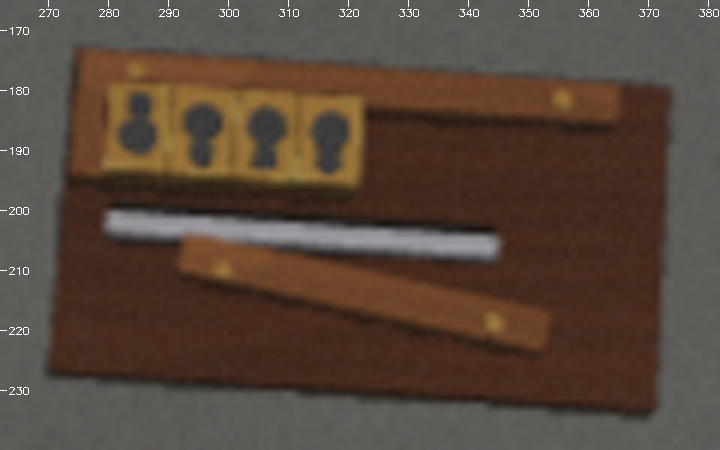

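View pics/q_w.png

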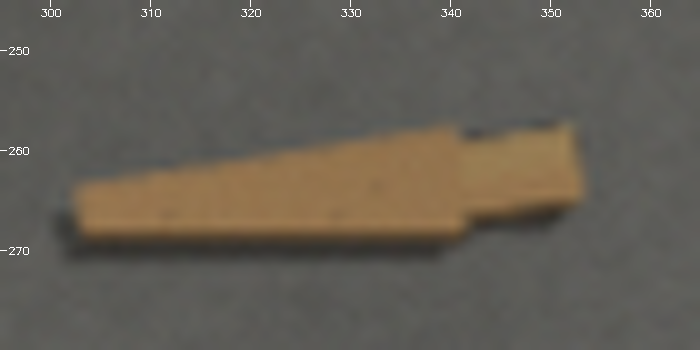

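View pics/q_s.png

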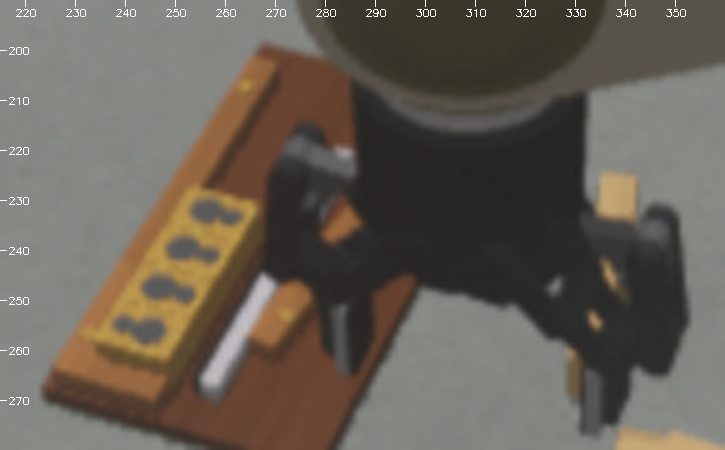

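The row is straight and closed up. The finger stopped at y = -23.5 mm, which fits the end face at -12. The wedge hasn't moved; next I fit it with both cameras, pick it up by the head and lower it behind the bar.

```bash
python3 - <<'E'
from h import *
f=eyes.grab_frame("top"); g=eyes.grab_frame("side")
tw=[((-.002,.05,.03),(303.3,268.3)),((.01,.05,.03),(302.3,263.3)),((.01,-.05,.03),(340.5,257.5)),((-.018,-.05,.03),(341.3,268.3)),((.006,-.08,.03),(352,257.7)),((-.014,-.08,.03),(353,265))]
sw=[((.006,-.08,.03),(335.3,224.7)),((-.014,-.08,.03),(342.3,225.7)),((.01,-.05,.03),(332.5,232.3)),((-.018,-.05,.03),(342.5,233.3))]
t=fit([(f,tw)],[.4,0,.18]);s=fit([(g,sw)],[.4,0,.18]); print(t,s)
W=np.array([(t[0][0]*.75+s[0][0]*.25),(t[0][1]+s[0][1])/2,t[0][2]]); print(W)
p=h2w(-.004,-.065,W); print(p)
q=quat(W[2]); env.reach([*p,.09],q); env.movel([*p,.016],velocity=.1); env.close_gripper(80); st("closed"); env.movel([*p,.10],velocity=.15); st("up")
t=h2w(-.0225-.004,-.120-.065); env.reach([*t,.10],quat(H[2])); env.hold(.2); st("over")
f=eyes.grab_frame("top"); g=eyes.grab_frame("side"); crop("w_t.png",f,262,165,140,90,5); crop("w_s.png",g,215,150,150,110,5)
E
```

```text
(array([ 0.42708101, -0.01427522,  0.17888824]), np.float64(0.7701489574812399), np.float64(0.34577529308253596)) (array([ 0.42583781, -0.01160402,  0.15961411]), np.float64(0.42824056211270545), np.float64(0.32453779575242225))
[ 0.42677021 -0.01293962  0.17888824]
[ 0.43439986 -0.0776141 ]
closed t=66.8 [ 0.4346 -0.0777  0.0164] F [-1.7  0.7  6.3] gap 0.206
up t=67.5 [ 0.434  -0.0774  0.0993] F [-0.2  0.3 -1. ] gap 0.213
over t=68.4 [ 0.5585 -0.1792  0.1002] F [-1.2 -0.2 -0.4] gap 0.209
```

View pics/w_t.png

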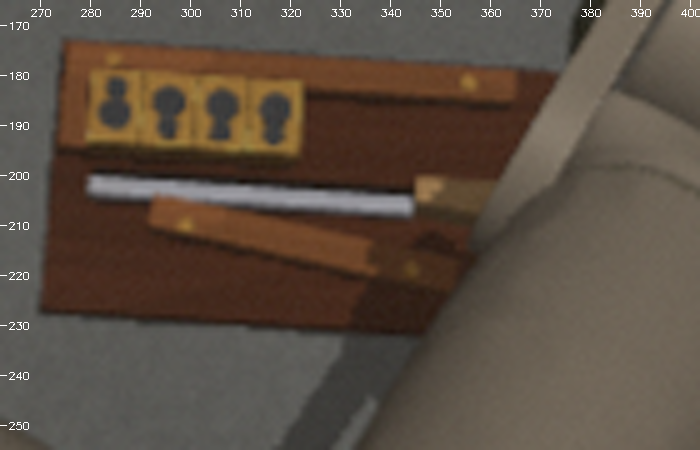

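View pics/w_s.png

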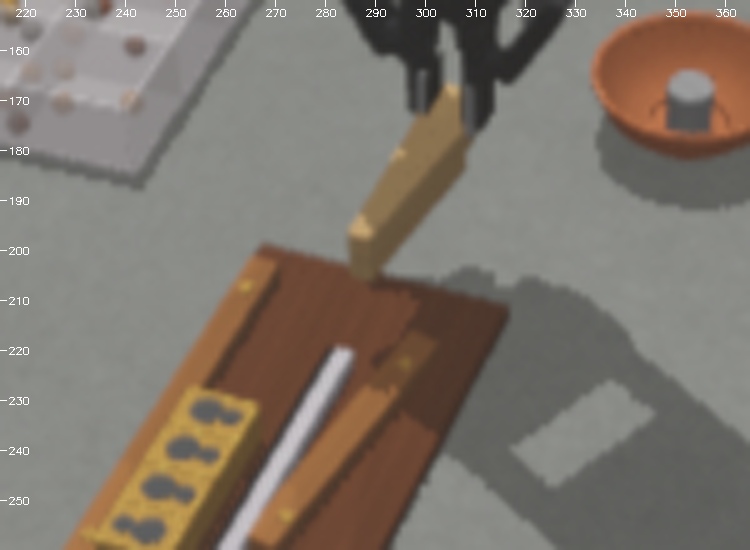

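The wedge is held level with its thin end towards +y. I'll lower it and advance along the cheek line.

```bash
python3 - <<'E'
from h import *
t=h2w(-.0225-.004,-.120-.065)
print(env.movel([*t,.045],velocity=.1,guard=8)); print(env.movel([*t,.0290],velocity=.03,guard=5)); env.hold(.1); st("low")
def go(X,Y,g=8,v=.04):
    t=h2w(X-.004,Y-.065); r=env.movel([*t,.0290],velocity=v,guard=g); s=st("go"); print(r,(w2h(s["position"][:2])*1000-[-4,-65]).round(1)); return r
for Y in(-95,-75,-55):
    X=-1+.16*(Y-40)+ (1.2 if Y<-80 else .8)
    if go(X/1e3,Y/1e3): break
g=eyes.grab_frame("side"); f=eyes.grab_frame("top"); crop("w2_s.png",g,215,170,130,110,5);crop("w2_t.png",f,262,165,140,90,5)
E
```

```text
False
False
low t=70.0 [ 0.559  -0.18    0.0291] F [ 0.6  0.5 -1.1] gap 0.207
go t=70.8 [ 0.561  -0.1551  0.029 ] F [ 0.7  0.  -0.3] gap 0.210
False [-21.3 -95.1]
go t=71.4 [ 0.5645 -0.135   0.029 ] F [-0.1  0.3 -0.4] gap 0.204
False [-18.6 -74.9]
go t=72.1 [ 0.5685 -0.1151  0.029 ] F [-0.9 -0.   0. ] gap 0.211
False [-15.3 -54.9]
```

View pics/w2_s.png

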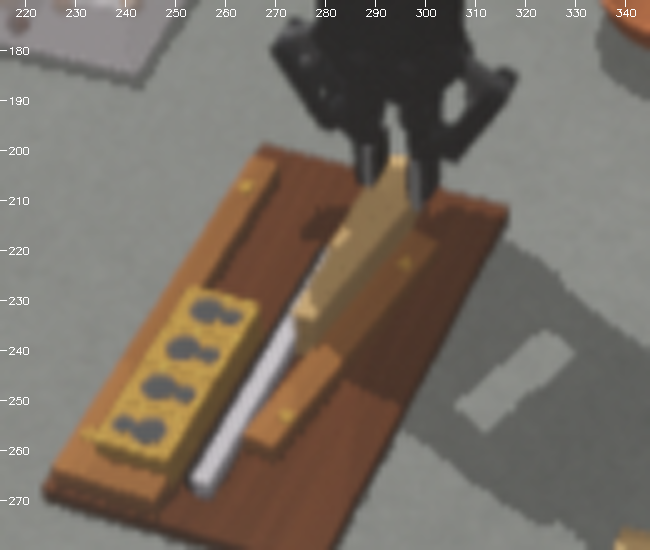

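View pics/w2_t.png

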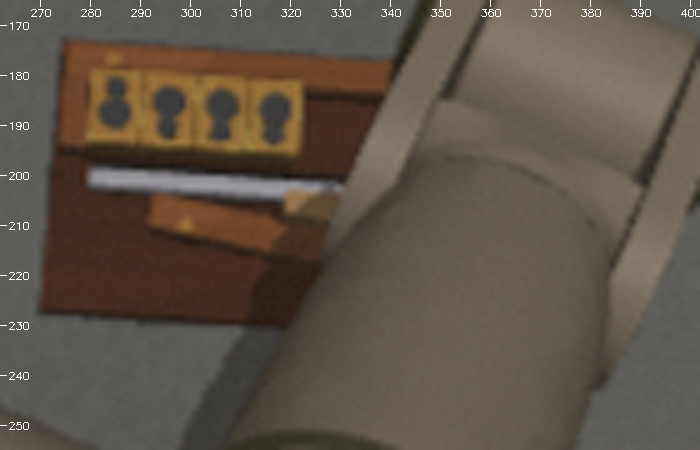

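The wedge is between the bar and the cheek, and the bar has moved slightly forward. I'll go to Y ≈ -20, set it down on the bed, release and push on the butt.

```bash
python3 - <<'E'
from h import *
def go(X,Y,g=8,v=.04):
    t=h2w(X-.004,Y-.065); r=env.movel([*t,.0290],velocity=v,guard=g); s=st("go"); print(r,(w2h(s["position"][:2])*1000-[-4,-65]).round(1)); return r
for Y in(-38,-22):
    X=-1+.16*(Y-40)+.7
    if go(X/1e3,Y/1e3): break
p=monitor.sense()["position"]; print(env.movel([p[0],p[1],.0280],velocity=.01,guard=4)); st("down")
env.release(); env.hold(.1); p=monitor.sense()["position"]; env.movel([p[0],p[1],.085],velocity=.2)
g=eyes.grab_frame("side"); crop("w3_s.png",g,215,170,130,110,5)
t=h2w(-.015,-.135); env.reach([*t,.10],quat(H[2])); env.close_gripper(60)
print(env.movel([*t,.030],velocity=.1,guard=10)); env.hold(.1); st("low")
r=push(0,.050-.010,5,.04)
E
```

```text
go t=72.8 [ 0.5717 -0.0982  0.029 ] F [-0.6 -0.3 -0.8] gap 0.211
False [-12.7 -37.8]
go t=73.3 [ 0.5749 -0.0822  0.029 ] F [-0.1  0.4 -0.9] gap 0.208
False [-10.1 -21.8]
False
down t=73.6 [ 0.575  -0.0824  0.0285] F [-1.1  1.6  5.8] gap 0.208
False
low t=76.9 [ 0.5727 -0.1306  0.0308] F [-0.2  0.1  0.3] gap 0.002
push t=77.7 [ 0.5742 -0.0956  0.0307] F [-1.1 -0.9  0. ] gap -0.002
 hit True holder [ -14.3 -100.2]
```

View pics/w3_s.png

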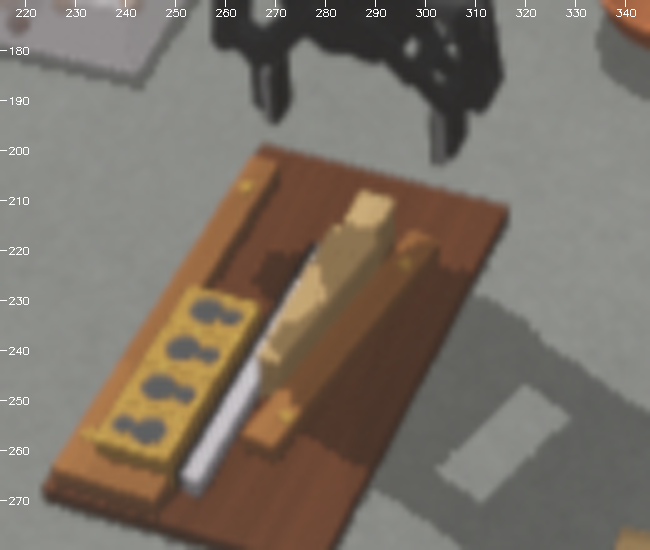

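```bash
python3 - <<'E'
from h import *
for i in range(10):
    p=w2h(monitor.sense()["position"][:2]); 
    t=h2w(-.012,p[1]+.003); env.movel([*t,.0305],velocity=.02,guard=20); env.hold(.15)
    F=np.mean([monitor.sense()["contact_force"] for _ in range(5)],0); q=w2h(monitor.sense()["position"][:2])
    print((q*1000).round(1),"Yest %.1f"%(q[1]*1000+91.5),F.round(1))
    if -F[1]>17 or q[1]*1000+91.5>5: break
g=eyes.grab_frame("side"); crop("w4_s.png",g,215,170,130,110,5)
E
```

```text
[-12.2 -97.4] Yest -5.9 [-3.5 -3.7  1.6]
[-12.1 -94.7] Yest -3.2 [-3.9 -5.3  0.9]
[-11.9 -92.4] Yest -0.9 [-2.8 -5.2  1.1]
[-11.8 -90.4] Yest 1.1 [-1.8 -8.4  1.2]
[-11.6 -88.7] Yest 2.8 [ -1.7 -10.    0.7]
[-11.4 -87.4] Yest 4.1 [ -1.6 -11.3   1.2]
[-11.3 -86.5] Yest 5.0 [ -1.4 -11.9   1.2]
```

View pics/w4_s.png

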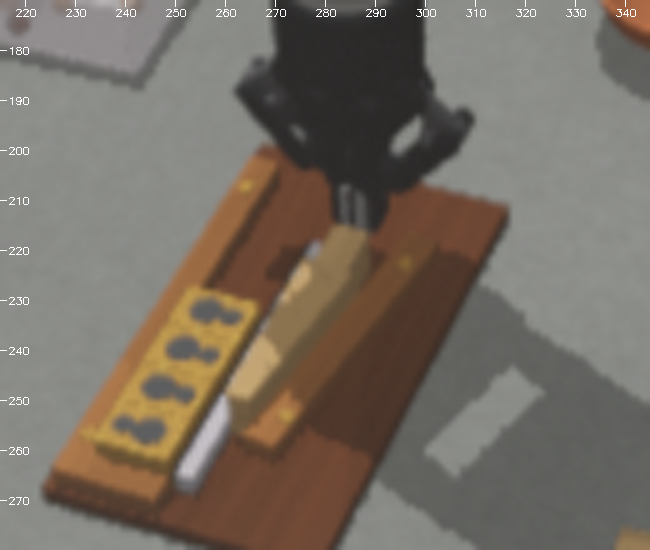

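It took 12 N of drive force at Y ≈ 5 mm, which puts the squeeze at about 2.4 mm. I'll back off and check.

```bash
python3 - <<'E'
from h import *
push(0,-.02,60,.05); p=monitor.sense()["position"]; env.movel([p[0],p[1],.12],velocity=.2); env.release()
env.reach([.40,.28,.30],quat(0)); st()
f=eyes.grab_frame("top"); crop("e_t.png",f,262,165,120,80,6)
env.reach([.40,-.12,.33],quat(0)); 
g=eyes.grab_frame("side"); crop("e_s.png",g,215,190,110,95,6); cv2.imwrite("pics/e_full.png",g["frame"][:,:,::-1]); st()
E
```

```text
push t=81.3 [ 0.577  -0.1019  0.0309] F [ 0.8 -0.8  0.6] gap -0.001
 hit False holder [ -11.3 -106.4]
 t=84.4 [0.4005 0.2794 0.2995] F [-0.8  0.4  0.3] gap 1.000
 t=86.0 [ 0.4003 -0.1193  0.33  ] F [-0.2  0.2 -0.4] gap 1.003
```

View pics/e_t.png

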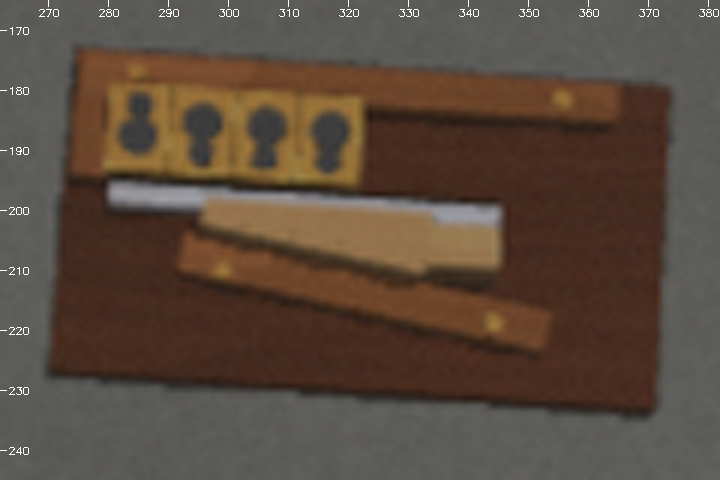

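View pics/e_s.png

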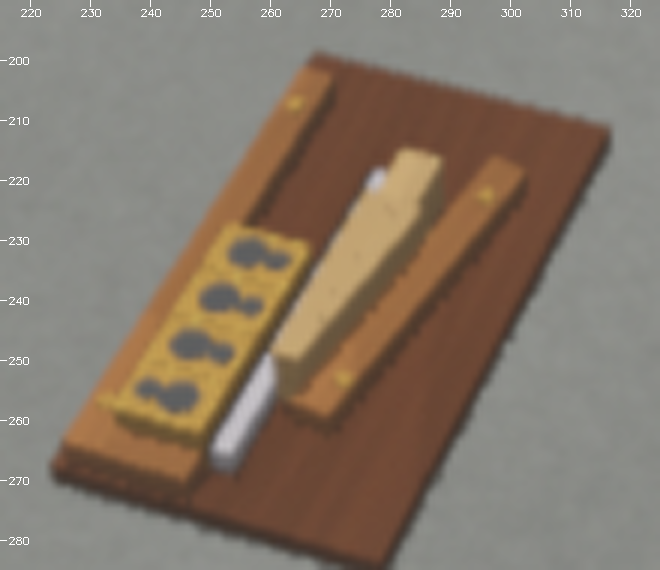

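View pics/e_full.png

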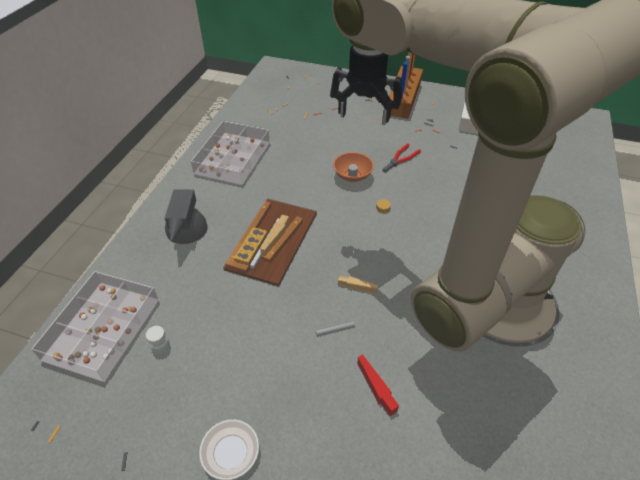

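In the final views the row is tight, the bar is against the dies and the wedge is in, with its butt at (345,206) in the top view. I'll check its Y numerically against the holder in both images.

```bash
python3 - <<'E'
from h import *
f=eyes.grab_frame("top"); g=eyes.grab_frame("side")
Ht=np.array([.59166,.00285,-.0369]); Hs=np.array([.58788,.00528,-.0339])
W=[((.01,.05,.042),(296,198)),((.01,-.05,.042),(334,200.3)),((.006,-.08,.042),(345.3,202.3)),((-.014,-.08,.042),(345,210)),((-.018,-.05,.042),(333,210.8))]
S=[((.006,-.08,.042),(282,215)),((-.014,-.08,.042),(288.5,216)),((-.018,-.05,.042),(284.5,224.5)),((-.002,.05,.042),(264.5,250)),((.01,.05,.042),(260,249))]
for n,fr,o,h in(("top",f,W,Ht),("side",g,S,Hs)):
    x,m,r=fit([(fr,o)],[.58,0,-.04]); print(n,(w2h(x[:2],h)*1000).round(1),x[2]-h[2],m)
print("bar left top edges", [(w2h(px2w(f,u,v,.024),Ht)*1000).round(1) for u,v in((280.3,195),(280,199.5))])
print("dies near edge", [(w2h(px2w(f,u,v,.036),Ht)*1000).round(1) for u,v in((279.5,193.7),(321.5,196.2),(322.7,180.8),(281,178.7))])
E
```

```text
top [-5.6  5.8] 0.0034042088528488668 0.35806872326520534
side [-4.8  5.2] 0.005103608711770222 1.021326365051948
bar left top edges [array([14.2, 98.1]), array([ 1.9, 97.9])]
dies near edge [array([14.3, 99.4]), array([ 15. , -11.1]), array([ 57.1, -11.6]), array([55.4, 98.6])]
```

```bash
python3 - <<'E'
from h import *
st(); print(job.hand_in())
E
```

```text
t=86.1 [ 0.4002 -0.1194  0.3299] F [-0.  -1.2 -0.6] gap 1.000
the job is handed in; nothing more can be done
None
```

I finished the job and handed it in at about 86 s. The round steel die is in the clay bowl. All four brass dies on the bench form one closed row against the rear fence and end stop. I pushed the wedge in thin end first until it took about 12 N.

- **Lock:** In the final images the wedge sits at holder y = 5.8 mm (top camera) and 5.2 mm (side camera), inside the 0–12 mm tight range. By the wedge's taper that squeezes the strip by about 2.5 mm. I worked this out from the position; I did not measure the strip itself.
- **Row:** The last die's free end measures at about y = -11 to -12 mm, where -12 is right for four touching dies. The dies look flush and the bar lies against them.
- **Bystanders:** The jar, pliers and brass disc look unmoved in the final side view.
- **Corrected along the way:**
  - The second die first stopped about 4 mm short of the fence, so I gripped it again and seated it.
  - The fourth die had been knocked aside, so I measured its position again before picking it up.
- **Disagreements:**
  - The two cameras differed by about 4 mm in absolute position. Touching the fence agreed with the top camera in x.
  - The wedge's x reads about 1–2 mm nearer the fence than the geometry predicts, which I put down to pixel and calibration error.

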